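Load the seeding jig and hang its guide plate on the twin pins

TASK

Set up the six-well plate for seeding. Slide the clear six-well plate along the bench into the open mouth of the aluminium fork, fully home against the far stop with its far edge under the lip; then pick up the white six-hole guide by its bridge handle, lower it over both upright pins, keeping hold of it until both pins are in their holes, and leave it sitting flat on the two pin shoulders above the plate. Keep the plate flat on the bench all the while, and leave the timer, the black canister, the eyepiece and the notebook where they are.

Things in the scene. Friction and masses are not known exactly. Their poses are not given: they have to be found in the camera images.
- jig: Seeding jig: U-shaped aluminium fork fixed to the bench, turned up to 0.15 rad, open to the robot. Origin: on the bench, where the plate's centre lies when home; x points from the mouth into the fork (away from the robot), y left, z up. Two side arms 20 mm high, x = -32 to +44 mm, inner faces y = +-66.5 mm, outer +-96.5 mm. Screwed feet behind reach x = +89 mm.
- far_stop (a point): Middle of the jig's far stop face (12 mm above the bench), the upright face at jig x = +43 mm that the plate's far long side is pushed against. On top a steel lip strip, 110 mm long, overhangs the face by 8 mm towards the mouth; its underside is 25 mm, its top 29 mm above the bench. Axes as the jig's.
- mouth (a point): Middle of the jig's mouth, 8 mm above the bench, at jig x = -60 mm. Two slick white plastic lead-ins, 6 mm thick and 16 mm high, narrow the opening from about +-77 mm in y at jig x = -62 mm to +-66.5 mm at jig x = -32 mm. Axes as the jig's.
- pin_left (a point): Tip of the left upright steel pin, 60 mm above the bench at jig (0, +83 mm). Bullet nose from 3.6 mm diameter at the tip to 10 mm at 48 mm height, then straight 10 mm diameter down to a 22 mm wide round shoulder whose flat top is 32 mm above the bench. Axes as the jig's.
- pin_right (a point): Tip of the right upright steel pin at jig (0, -83 mm), the same as the left one.
- plate: Clear six-well culture plate, pink wells, 86 mm (x) by 128 mm (y) by 22 mm high, 50 to 90 g, loose and flat on the bench 13 to 15 cm before the jig's origin, up to 35 mm aside, turned up to 0.25 rad. Too wide to grip; slides when pushed low on its walls. Origin: centre of its underside. Home: its origin on the jig's, long side (y) against the far stop, 2.5 mm play either side.
- guide: White plastic guide, 96 mm (x) by 196 mm (y) by 8 mm thick, 0.2 to 0.4 kg, flat on the 1.7 mm thick cloth at the left, long side roughly along world x; may go on either way round. Pin holes of 12.4 mm diameter at (0, +-83 mm) in steel bushes, six 14 mm holes between. Origin: centre of its underside. Hung: underside on the shoulders, 32 mm above the bench, long side along the jig's y.
- guide_handle (a point): Centre of the guide's bridge handle, 48 mm above the middle of its underside: a black flat-sided bar along the guide's y, 14 mm wide (x), 12 mm high, 136 mm long, on two round posts at y = +-60 mm, with 34 mm free under the bar. Axes as the guide's.
- canister: Bystander: black objective canister, 44 mm diameter, 53 mm high, left behind the jig; origin at the centre of its underside.
- timer: Bystander: white lab timer, 66 x 66 x 19 mm, lying to the left behind the jig; origin at the centre of its underside.
- spare_eyepiece: Bystander: black eyepiece, 37 mm diameter, 55 mm high, standing at the right front near the notebook; origin at the centre of its underside.
- notebook: Bystander: notebook, 105 x 152 x 13 mm, at the right front with a marker on it; origin at the centre of its underside.
Mind the look-alikes: they are no part of the job. Leave any brown look-alike of the plate alone.

How it is judged (in metres and radians):
On the way, in this order (a step that is already met when the one before it is completed fails the run):
1. the plate is home in the fork: against the far stop, under the lip, square (x of plate in the frame of jig between -0.004 and 0.004 m and y of plate in the frame of jig between -0.005 and 0.005 m and z of plate in the frame of jig below 0.004 m and angle between the x axis of plate and the x axis of jig, either way round below 0.05 rad), for 0.2 s.
2. both pins are in the guide's holes while the gripper still holds the guide (x of guide in the frame of jig between -0.004 and 0.004 m and y of guide in the frame of jig between -0.004 and 0.004 m and z of guide in the frame of jig below 0.046 m and angle between the y axis of guide and the y axis of jig, either way round below 0.05 rad and contact force between the fingers and guide above 0.3 N), for 0.1 s.
At the end, for the whole second after the job is handed in: Plate flat, within 4 mm of home, 5 mm of the middle, square to 0.05 rad; guide on both shoulders, underside 30 to 34 mm above the bench, tilt under 0.025 rad, centred on the pins to 3 mm, square to 0.03 rad; both released and at rest (all of step 1 and x of guide in the frame of jig between -0.003 and 0.003 m and y of guide in the frame of jig between -0.003 and 0.003 m and z of guide in the frame of jig between 0.03 and 0.034 m and angle between guide's own z axis and vertical below 0.025 rad and angle between the y axis of guide and the y axis of jig, either way round below 0.03 rad and linear speed of each of guide, plate below 0.02 m/s); the robot touches nothing.
It fails at once if the plate is lifted or tipped (angle between plate's own z axis and vertical above 0.2 rad or height (world z) of plate above 0.02 m).
It fails at once if a bystander is shifted by more than 3 cm (distance of any of canister, timer, spare_eyepiece, notebook from where it was at the start of the episode above 0.03 m).
It also fails if it takes over 72 s, if anything falls off the work surface, if the arm or the gripper's body presses on something with over 40 N, if the wrist force passes 120 N, or if a joint passes its speed limit or range.

ROBOT

A 6-joint arm with a two-finger parallel gripper is mounted at the origin on a cart in front of the work surface, level with it; the furniture and walls round the work are solid. World frame = base frame: x ahead of the robot, y to its left, z up, the work surface at z = 0. Lengths are in mm, angles in rad, forces in N, time in s.
With the tool pointing down it reaches from about 225 to 875 mm from the base axis. Payload 3.4 kg.
Tool frame: the origin (TCP) lies midway between the tips of the shut fingers; the grasp point (between the pads) lies grasp_offset behind it (grasp_offset is the distance from the TCP to the grasp point, in mm); z points along the fingers, y is the line along which they close (so a half turn about z gives the same grasp; the last joint's range is limited). The gripper opens to 85 mm and grips with 20 to 120 N. Pads are 22 mm wide; open, the fingers measure 114 mm over their backs; the gripper's body (76 mm by 85 mm) begins 54 mm behind the grasp point. The pads swing forward as they close: fully open they stand 13 mm farther back than shut.
Start: joints at [1.073, 0.276, 1.505, -0, 1.361, -0.121], TCP at [211.588, 534.69, 231.328] pointing down, gripper open.
Joint ranges: [-2.89, 2.89], [-0.75, 2.08], [0.22, 2.7], [-1.18, 4.32], [0.11, 2.71], [-2.7, 2.7]. Speed limits (rad/s): [2.57, 2.57, 3.14, 3.14, 3.14, 3.14].

INTERFACE

Orientations are given as a unit quaternion [w, x, y, z].
In Python, from station import * gives the robot as it stands.
- The arm moves only by the tool play_rows, never from a script. Its arguments are lists of equal length, an entry for each row: "delta_pos": the shift along the tool's x, y, z in mm, a list of three; "twist": the turn, a rotation vector about the tool's x, y, z in rad, a list of three; "claw": the opening, from 0 (shut) to 1 (fully open). In form: {"delta_pos": [[dx, dy, dz], ...], "twist": [[rx, ry, rz], ...], "claw": [claw, ...]}. A call has exactly 8 rows; each row shifts and turns the commanded pose from where the row before left it, along the tool's axes as they then stand; what a row does not reach is not made up. A row lasts 1/12 s, in which the tool goes at most 41.7 mm and 7.16 degrees, less where a joint would pass 70% of its speed; a pose out of reach is approached as far as the arm can. A call is refused whole if a number of a shift passes 41.7 or a number of a turn 0.125, either way. A call with a gripper value outside its range is refused whole. The fingers move at their own pace and stop on an object; the grip force is fixed at half the most. Time passes only in rows, so rows that do not move let the fingers close, or fill a call up. It gives the time, the measured TCP pose, the force, the opening and the grip force at its end, in the units of the state.
- read_state(): the state, without advancing time (a new reading comes with each control period).
- camera(name): name is "scene" or "top" or "wrist"; returns a dict with "frame" (420x560x3 uint8, red, green, blue), "fx", "fy", "cx", "cy" (pixels), "cam_to_world" (4x4, takes a point from camera to world coordinates). Camera axes: x right, y up, looking along -z (the intrinsics and any distortion apply to the point x, -y, -z); pixel columns grow to the right and rows downward; lengths in mm; the calibration is good to about 2 mm. A picture is of the moment at which its call begins. There is no depth.
- finish_job(): hands the job in; it is judged then, once.
Trained networks look in a picture, given as the dict that the camera call returned (one of the last four; its "shot" number tells which), for a name from the list of things; names that differ only in an ending like _2 or _b are one class to them, and where a whole thing is asked for, a point or a joint stands for the part that bears it (a point fixed in the world has none). Each returns a list of dicts, best first, with "confidence" (0 to 1); they miss things now and then, are a little off and sometimes report something else, mostly with a low value. They report only what shows in the picture. A call takes as long as a camera call. They do not tell look-alikes from the thing itself.
- regions_of(picture, target): "pixels" (420x560 bool, what is visible of it) and "pixel" ([row, column] in pixels, amid what is visible of it).
- tip_of(picture, target): "pixel" ([row, column] in pixels: a listed point, or the origin of a listed thing).
The state is a dict: "time_s": time; "joints": joint angles; "joint_vel": joint speeds; "joint_torque": joint torques, N m; "position": TCP position; "eef_rot": TCP orientation; "wrist_force": force on the tool from outside, world axes, zero at the start; "wrist_torque": the same for the moment, N m; "grip_width": finger opening in mm; "gripper_force": force on a finger pad.
Only numpy, scipy, OpenCV 4.12 (cv2) and the standard library are available. Lean on these libraries where they do the work, as an engineer would, in place of code of your own. Each camera call takes 0.05 s, during which the arm holds its last target. There are 200 camera calls.

## Working session

There is one attempt and no reset: what is moved stays moved. The work goes in short steps, Python scripts to look and compute and a tool call to move; the robot and the scene stay as the last step left them, time stands still between calls to the robot, and variables do not carry over. Pictures are saved under pics/ and viewed, at most 10 in all, crops included, and the job is handed in when it is done.

Besides the shell and the picture viewer there is one more tool, called after ">>>" in YAML: its name, and indented under it one key for each argument. play_rows: Moves the arm, as the interface text tells. Its arguments: {"type":"object","properties":{"delta_pos":{"type":"array"},"twist":{"type":"array"},"claw":{"type":"array"}},"required":["delta_pos","twist","claw"]}

```bash
mkdir -p pics
cat > h.py <<'E'
from station import *
import numpy as np, cv2
from scipy.spatial.transform import Rotation as R
def ray(p,px):
    M=np.array(p["cam_to_world"]);r,c=px
    d=np.array([(c-p["cx"])/p["fx"],-(r-p["cy"])/p["fy"],-1.0])
    return M[:3,3],M[:3,:3]@d
def at_z(p,px,z):
    o,d=ray(p,px);return o+d*(z-o[2])/d[2]
def proj(p,X):
    M=np.array(p["cam_to_world"]);q=M[:3,:3].T@(np.array(X,float)-M[:3,3])
    return np.array([p["cy"]-p["fy"]*q[1]/-q[2],p["cx"]+p["fx"]*q[0]/-q[2]])
def save(p,n,crop=None,s=1):
    f=p["frame"][...,::-1]
    if crop: f=f[crop[0]:crop[1],crop[2]:crop[3]]
    cv2.imwrite("pics/"+n+".png",cv2.resize(f,None,fx=s,fy=s,interpolation=cv2.INTER_CUBIC))
E
python3 - <<'E'
from h import *
np.set_printoptions(precision=1,suppress=True)
s=read_state();print(s)
for n in("top","scene"):
    p=camera(n);save(p,n+"0")
    print(n,{k:v for k,v in p.items() if k!="frame"})
    for t,z in(("jig",0),("far_stop",12),("mouth",8),("pin_left",60),("pin_right",60),("plate",0),("guide",2),("guide_handle",50),("canister",0),("timer",0),("spare_eyepiece",0),("notebook",0)):
        for d in tip_of(p,t)[:3]: print(t,np.array(d["pixel"]),round(d["confidence"],2),at_z(p,d["pixel"],z))
E
```

```text
{'time_s': 0.0, 'joints': array([ 1.1,  0.3,  1.5, -0. ,  1.4, -0.1]), 'joint_vel': array([-0., -0.,  0.,  0.,  0.,  0.]), 'joint_torque': array([  0. , -41.7, -24.6,  -0. ,   0. ,   0. ]), 'position': array([211.3, 534.2, 230.4]), 'eef_rot': array([-0. ,  0.2,  1. , -0. ]), 'wrist_force': array([ 0.4,  0.5, -0.2]), 'wrist_torque': array([-0.,  0., -0.]), 'gripper_force': 0.0, 'grip_width': 85.48772047985446}
top {'fx': 517.2322780068137, 'fy': 517.2322780068137, 'cx': 280.57253874143856, 'cy': 210.11993873639932, 'cam_to_world': array([[   0. ,    1. ,   -0.2,  327.7],
       [  -1. ,    0. ,   -0. ,  204.3],
       [  -0. ,    0.2,    1. , 1800.2],
       [   0. ,    0. ,    0. ,    1. ]]), 'shot': 1}
jig [192.5 309.5] 0.69 [675.6 117.8   0. ]
far_stop [176.4 311.6] 0.58 [731.4 112.1  12. ]
pin_left [192.1 285.8] 0.89 [663.1 201.8  60. ]
pin_left [180.  309.4] 0.52 [707.7 121.9  60. ]
pin_right [187.9 334.3] 0.58 [682.4  36.   60. ]
plate [230.3 297.9] 0.71 [539.7 155.6   0. ]
plate [226.7 154.3] 0.68 [538.  659.4   0. ]
plate [176.9 308.9] 0.16 [732. 121.   0.]
guide [231.8 208.8]
[... 698 characters left out ...]
0.64 [667.4 108.7   0. ]
far_stop [224.3 336.6] 0.9 [722.6 136.7  12. ]
far_stop [234.9 312.5] 0.23 [628.3 131.4  12. ]
mouth [238.5 313.4] 0.61 [623.9 119.6   8. ]
pin_left [204.4 314.4] 0.81 [684.7 207.9  60. ]
pin_right [231.9 349.3] 0.8 [691.6  38.8  60. ]
plate [174.3 217.8] 0.92 [529.8 654.6   0. ]
plate [249.4 281.3] 0.84 [520.3 134.4   0. ]
guide [198.3 239. ] 0.76 [527.8 450.    2. ]
guide_handle [185.6 233.9] 0.85 [519.2 464.2  50. ]
guide_handle [207.  314.2] 0.31 [684.4 208.1  50. ]
canister [201.2 308.8] 0.71 [729.9 307.6   0. ]
timer [198.3 284.6] 0.54 [667.2 367.9   0. ]
spare_eyepiece [317.  305.6] 0.52 [ 447.  -112.8   -0. ]
notebook [352.4 337.2] 0.75 [ 454.  -230.8    0. ]
```

Run:
```python
import cv2
a=cv2.imread("pics/top0.png")[140:290,130:430];b=cv2.imread("pics/scene0.png")[140:380,180:400]
cv2.imwrite("pics/a.png",cv2.resize(a,None,fx=2.6,fy=2.6,interpolation=2));cv2.imwrite("pics/b.png",cv2.resize(b,None,fx=2.5,fy=2.5,interpolation=2))
```

```text
(no output)
```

View pics/a.png

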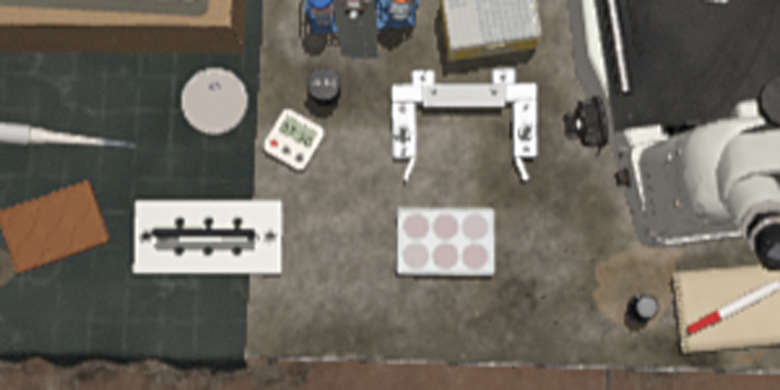

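View pics/b.png

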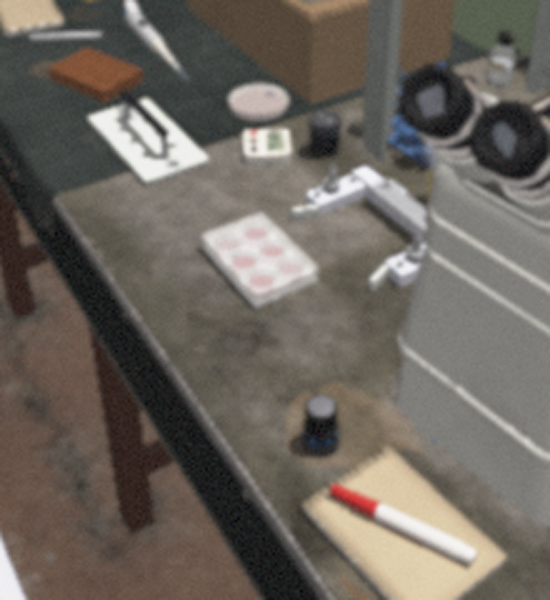

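```bash
cat >> h.py <<'E'
def plan(xyz,yaw,n):
    "rows to bring the TCP to xyz (world), pointing down, tool y axis at world angle yaw (mod pi), n rows"
    s=read_state();w,x,y,z=s["eef_rot"];Rc=R.from_quat([x,y,z,w])
    ty=Rc.as_matrix()[:,1];cur=np.arctan2(ty[1],ty[0])
    dy=(yaw-cur+np.pi/2)%np.pi-np.pi/2
    a=cur+dy;Y=np.array([np.cos(a),np.sin(a),0]);Z=np.array([0,0,-1.]);X=np.cross(Y,Z)
    Rt=R.from_matrix(np.c_[X,Y,Z]);rv=(Rc.inv()*Rt).as_rotvec()
    d=(np.array(xyz,float)-s["position"])/n
    print("pos",s["position"].round(1),"yaw",round(cur,4),"j6",s["joints"][5].round(2),"F",s["wrist_force"].round(1))
    print("twist/row",(rv/n).round(4).tolist(),"per row mm",np.linalg.norm(d).round(1))
    for i in range(n):
        Ri=Rc*R.from_rotvec(rv*i/n);print(Ri.inv().apply(d).round(1).tolist(),end=",")
    print()
E
python3 - <<'E'
from h import *
plan((560,150,330),np.pi/2,16)
E
```

```text
pos [211.6 534.7 231.3] yaw 1.194 j6 -0.12 F [-0.   0.2 -0.2]
twist/row [0.0, 0.0, -0.0236] per row mm 33.0
[-29.1, -14.3, -6.2],[-28.7, -15.0, -6.2],[-28.4, -15.7, -6.2],[-28.0, -16.4, -6.2],[-27.6, -17.0, -6.2],[-27.2, -17.7, -6.2],[-26.8, -18.3, -6.2],[-26.3, -18.9, -6.2],[-25.9, -19.5, -6.2],[-25.4, -20.1, -6.2],[-24.9, -20.7, -6.2],[-24.4, -21.3, -6.2],[-23.9, -21.9, -6.2],[-23.4, -22.4, -6.2],[-22.9, -23.0, -6.2],[-22.3, -23.5, -6.2],
```

>>> play_rows:
  delta_pos:
    - [-29,-14.3,-6.2]
    - [-28.7,-15,-6.2]
    - [-28.4,-15.7,-6.2]
    - [-28,-16.4,-6.2]
    - [-27.6,-17,-6.2]
    - [-27.2,-17.7,-6.2]
    - [-26.8,-18.3,-6.2]
    - [-26.3,-18.9,-6.2]
  twist:
    - [0,0,-0.0236]
    - [0,0,-0.0236]
    - [0,0,-0.0236]
    - [0,0,-0.0236]
    - [0,0,-0.0236]
    - [0,0,-0.0236]
    - [0,0,-0.0236]
    - [0,0,-0.0236]
  claw: [1,1,1,1,1,1,1,1]

```text
time_s: 1.97
position: [386.4, 341.2, 281.4]
eef_rot: [0.0, 0.093, 0.996, 0.0]
wrist_force: [0.5, 0.8, -0.0]
grip_width: 85.3
gripper_force: 0.0
```

>>> play_rows:
  delta_pos:
    - [-25.9,-19.5,-6.2]
    - [-25.4,-20.1,-6.2]
    - [-24.9,-20.7,-6.2]
    - [-24.4,-21.3,-6.2]
    - [-23.9,-21.9,-6.2]
    - [-23.4,-22.4,-6.2]
    - [-22.9,-23,-6.2]
    - [-22.3,-23.5,-6.2]
  twist:
    - [0,0,-0.0236]
    - [0,0,-0.0236]
    - [0,0,-0.0236]
    - [0,0,-0.0236]
    - [0,0,-0.0236]
    - [0,0,-0.0236]
    - [0,0,-0.0236]
    - [0,0,-0.0236]
  claw: [1,1,1,1,1,1,1,1]

```text
time_s: 2.63
position: [560.7, 149.1, 330.9]
eef_rot: [0.0, -0.001, 1.0, 0.0]
wrist_force: [0.1, 0.7, 0.3]
grip_width: 85.5
gripper_force: 0.0
```

Run:
```python
from h import *
np.set_printoptions(precision=1,suppress=True)
s=read_state();print(s["position"],s["time_s"],s["joints"])
p=camera("wrist");save(p,"w1",s=1.4);print(p["fx"],p["cam_to_world"], [k for k in p])
for t,z in(("jig",0),("far_stop",12),("mouth",8),("pin_left",60),("pin_right",60),("plate",0)):
    for d in tip_of(p,t)[:3]: print(t,np.array(d["pixel"]),round(d["confidence"],2),at_z(p,d["pixel"],z))
```

```text
[560.7 149.1 330.9] 2.6333 [ 0.1  0.2  1.3  0.   1.6 -1.4]
327.07375398781386 [[ -0.   -1.   -0.3 481.9]
 [  1.   -0.    0.  149.4]
 [ -0.   -0.3   1.  472.8]
 [  0.    0.    0.    1. ]] ['frame', 'fx', 'fy', 'cx', 'cy', 'cam_to_world', 'shot']
far_stop [267.8 261.4] 0.87 [722.8 123.9  12. ]
pin_left [254.1 319.6] 0.95 [676.5 207.3  60. ]
pin_right [258.9 198.7] 0.95 [684.1  39.5  60. ]
plate [142.8 279.8] 0.73 [531.3 152.1   0. ]
```

View pics/w1.png

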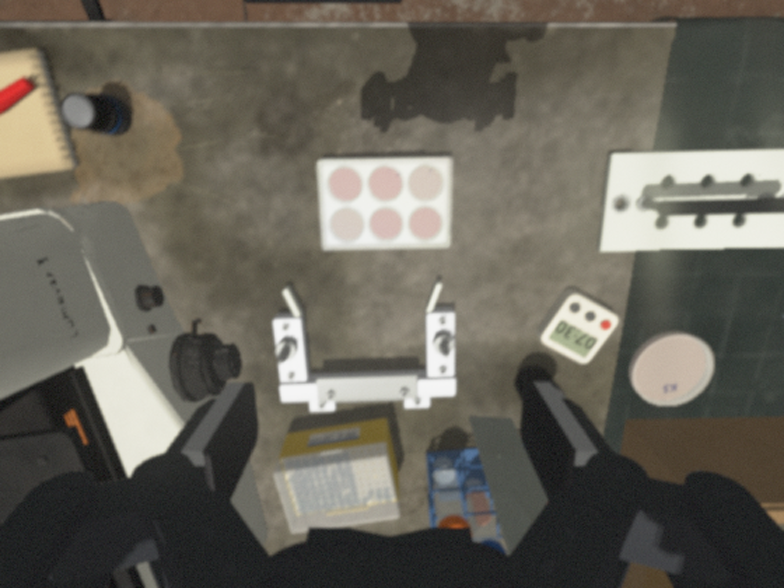

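```bash
cat >> h.py <<'E'
def rect(p,t,z,near=None):
    for d in regions_of(p,t)[:2]:
        m=d["pixels"].astype(np.uint8)
        c=max(cv2.findContours(m,0,1)[0],key=cv2.contourArea)[:,0,:]
        w=np.array([at_z(p,(r,q),z)[:2] for q,r in c],np.float32)
        (cx,cy),(a,b),ang=cv2.minAreaRect(w);print(t,round(d["confidence"],2),np.round([cx,cy,a,b,ang],1))
        print(" corners",cv2.boxPoints(((cx,cy),(a,b),ang)).round(1).tolist())
E
python3 - <<'E'
from h import *
p=camera("wrist")
rect(p,"plate",22);rect(p,"plate",11)
d=regions_of(p,"plate")[0]["pixels"];rows,cols=np.where(d)
# far and near edges: line fits
for name,f,z in(("nearedge",np.min,22),("faredge",np.max,0)):
    P=np.array([at_z(p,(f(rows[cols==c]),c),z)[:2] for c in range(cols.min()+8,cols.max()-8)])
    k=np.polyfit(P[:,1],P[:,0],1);print(name,k,"yaw",-k[0])
E
```

```text
Traceback (most recent call last):
IndexError: list index out of range
```

Run:
```python
from h import *
p=camera("wrist");f=p["frame"].astype(int)
m=np.zeros((420,560),np.uint8);m[100:190,210:340]=(f.min(2)>130)[100:190,210:340]
m=cv2.morphologyEx(m,cv2.MORPH_CLOSE,np.ones((15,15)))
rows,cols=np.where(m);print(rows.min(),rows.max(),cols.min(),cols.max())
regions=lambda:0
for z in(22,0):
    c=max(cv2.findContours(m,0,1)[0],key=cv2.contourArea)[:,0,:]
    w=np.array([at_z(p,(r,q),z)[:2] for q,r in c],np.float32)
    r=cv2.minAreaRect(w);print(z,r,cv2.boxPoints(r).round(1).tolist())
for d in tip_of(p,"plate"):print(d["pixel"],at_z(p,d["pixel"],0))
```

```text
112 178 225 323
22 ((532.05615234375, 146.933837890625), (88.34153747558594, 130.26983642578125), 0.50050288438797) [[487.29998779296875, 211.6999969482422], [488.5, 81.4000015258789], [576.7999877929688, 82.19999694824219], [575.7000122070312, 212.5]]
0 ((534.57666015625, 146.70538330078125), (92.65589141845703, 136.63180541992188), 0.5005000233650208) [[487.70001220703125, 214.60000610351562], [488.79998779296875, 78.0], [581.5, 78.80000305175781], [580.2999877929688, 215.39999389648438]]
[255.3, 197.2] [705.53202305  23.90966222   0.        ]
```

Run:
```python
from h import *
plan((528,238,50),0.045,16)
```

```text
pos [559.4 151.  330.6] yaw 1.5726 j6 -1.43 F [ 0.1 -0.1 -0.4]
twist/row [0.0, -0.0, 0.0955] per row mm 18.5
[2.0, 5.4, 17.5],[2.5, 5.2, 17.5],[3.0, 5.0, 17.5],[3.4, 4.7, 17.5],[3.8, 4.3, 17.5],[4.2, 3.9, 17.5],[4.6, 3.5, 17.5],[4.9, 3.1, 17.5],[5.2, 2.6, 17.5],[5.4, 2.1, 17.5],[5.6, 1.5, 17.5],[5.7, 1.0, 17.5],[5.8, 0.5, 17.5],[5.8, -0.1, 17.5],[5.7, -0.6, 17.5],[5.7, -1.2, 17.5],
```

>>> play_rows:
  delta_pos:
    - [2,5.4,17.5]
    - [2.5,5.2,17.5]
    - [3,5,17.5]
    - [3.4,4.7,17.5]
    - [3.8,4.3,17.5]
    - [4.2,3.9,17.5]
    - [4.6,3.5,17.5]
    - [4.9,3.1,17.5]
  twist:
    - [0,0,0.0955]
    - [0,0,0.0955]
    - [0,0,0.0955]
    - [0,0,0.0955]
    - [0,0,0.0955]
    - [0,0,0.0955]
    - [0,0,0.0955]
    - [0,0,0.0955]
  claw: [0.5,0.5,0.5,0.5,0.5,0.5,0.5,0.5]

```text
time_s: 3.95
position: [543.8, 194.4, 189.8]
eef_rot: [0.0, 0.374, 0.927, 0.0]
wrist_force: [0.2, 0.3, 0.3]
grip_width: 43.1
gripper_force: 0.0
```

>>> play_rows:
  delta_pos:
    - [5.2,2.6,17.5]
    - [5.4,2.1,17.5]
    - [5.6,1.5,17.5]
    - [5.7,1,17.5]
    - [5.8,0.5,17.5]
    - [5.8,0,17.5]
    - [5.7,-0.6,17.5]
    - [5.7,-1.2,17.5]
  twist:
    - [0,0,0.0955]
    - [0,0,0.0955]
    - [0,0,0.0955]
    - [0,0,0.0955]
    - [0,0,0.0955]
    - [0,0,0.0955]
    - [0,0,0.0955]
    - [0,0,0.0955]
  claw: [0.5,0.5,0.5,0.5,0.5,0.5,0.5,0.5]

```text
time_s: 4.62
position: [528.4, 238.1, 49.9]
eef_rot: [0.0, 0.693, 0.721, 0.0]
wrist_force: [0.6, 0.3, 0.2]
grip_width: 42.4
gripper_force: 0.0
```

>>> play_rows:
  delta_pos:
    - [0,0,15]
    - [0,0,15]
    - [0,0,10]
    - [0,0,6]
    - [0,0,0]
    - [0,0,0]
    - [0,0,0]
    - [0,0,0]
  twist:
    - [0,0,0]
    - [0,0,0]
    - [0,0,0]
    - [0,0,0]
    - [0,0,0]
    - [0,0,0]
    - [0,0,0]
    - [0,0,0]
  claw: [0.5,0.5,0.5,0.5,0.5,0.5,0.5,0.5]

```text
time_s: 5.28
position: [529.3, 237.8, 5.5]
eef_rot: [0.0, 0.692, 0.722, 0.001]
wrist_force: [0.2, -0.3, 0.3]
grip_width: 43.0
gripper_force: 0.0
```

Run:
```python
from h import *
plan((529.8,191,4),0.045,16)
p=camera("wrist");save(p,"w2",s=1.2)
```

```text
pos [529.3 237.8   5.5] yaw 0.0435 j6 0.26 F [ 0.2 -0.3  0.3]
twist/row [0.0001, -0.0, -0.0001] per row mm 2.9
[-2.9, -0.1, 0.1],[-2.9, -0.1, 0.1],[-2.9, -0.1, 0.1],[-2.9, -0.1, 0.1],[-2.9, -0.1, 0.1],[-2.9, -0.1, 0.1],[-2.9, -0.1, 0.1],[-2.9, -0.1, 0.1],[-2.9, -0.1, 0.1],[-2.9, -0.1, 0.1],[-2.9, -0.1, 0.1],[-2.9, -0.1, 0.1],[-2.9, -0.1, 0.1],[-2.9, -0.1, 0.1],[-2.9, -0.1, 0.1],[-2.9, -0.1, 0.1],
```

View pics/w2.png

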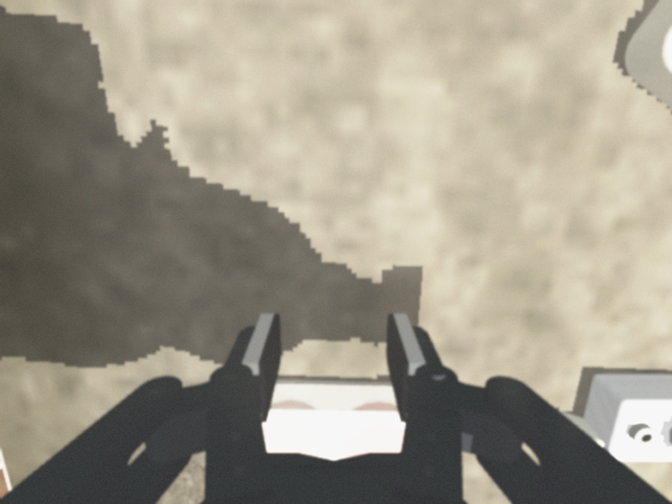

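>>> play_rows:
  delta_pos:
    - [-4,-0.1,0.1]
    - [-4,-0.1,0.1]
    - [-4,-0.1,0.1]
    - [-4,-0.1,0.1]
    - [-3,-0.1,0]
    - [-3,-0.1,0]
    - [-3,-0.1,0]
    - [-3,-0.1,0]
  twist:
    - [0,0,0]
    - [0,0,0]
    - [0,0,0]
    - [0,0,0]
    - [0,0,0]
    - [0,0,0]
    - [0,0,0]
    - [0,0,0]
  claw: [0.5,0.5,0.5,0.5,0.5,0.5,0.5,0.5]

```text
time_s: 6.0
position: [529.0, 209.3, 4.1]
eef_rot: [-0.0, 0.692, 0.722, 0.0]
wrist_force: [-0.8, -0.0, -0.1]
grip_width: 42.8
gripper_force: 0.2
```

>>> play_rows:
  delta_pos:
    - [-3,-0.1,0]
    - [-3,-0.1,0]
    - [-3,-0.1,0]
    - [-3,-0.1,0]
    - [-3,-0.1,0]
    - [-3,-0.1,0]
    - [-1,0,0]
    - [0,0,0]
  twist:
    - [0,0,0]
    - [0,0,0]
    - [0,0,0]
    - [0,0,0]
    - [0,0,0]
    - [0,0,0]
    - [0,0,0]
    - [0,0,0]
  claw: [0.5,0.5,0.5,0.5,0.5,0.5,0.5,0.5]

```text
time_s: 6.67
position: [529.1, 190.2, 4.1]
eef_rot: [0.0, 0.692, 0.722, -0.0]
wrist_force: [-0.6, 0.2, -0.4]
grip_width: 42.7
gripper_force: 0.0
```

>>> play_rows:
  delta_pos:
    - [6,0,0]
    - [8,0,0]
    - [6,0,-10]
    - [0,0,-30]
    - [0,0,-35]
    - [0,0,-35]
    - [0,0,-30]
    - [0,0,-10]
  twist:
    - [0,0,0]
    - [0,0,0]
    - [0,0,0]
    - [0,0,0]
    - [0,0,0]
    - [0,0,0]
    - [0,0,0]
    - [0,0,0]
  claw: [0.5,0.5,0.5,0.5,0.5,0.7,0.8,1]

```text
time_s: 7.33
position: [530.9, 212.3, 160.1]
eef_rot: [0.002, 0.691, 0.723, 0.004]
wrist_force: [1.0, 1.0, -0.3]
grip_width: 76.8
gripper_force: 0.0
```

Run:
```python
from h import *
plan((470,118,280),np.pi/2+0.045,16)
```

```text
pos [530.9 212.3 160.1] yaw 0.0447 j6 0.21 F [ 1.   1.  -0.3]
twist/row [0.0004, -0.0006, 0.0982] per row mm 10.3
[-5.7, -4.0, -7.5],[-6.1, -3.4, -7.5],[-6.4, -2.8, -7.5],[-6.6, -2.2, -7.5],[-6.8, -1.5, -7.5],[-6.9, -0.8, -7.5],[-7.0, -0.2, -7.5],[-7.0, 0.5, -7.5],[-6.9, 1.2, -7.5],[-6.7, 1.9, -7.5],[-6.5, 2.5, -7.5],[-6.3, 3.1, -7.5],[-5.9, 3.7, -7.5],[-5.5, 4.3, -7.5],[-5.1, 4.8, -7.5],[-4.6, 5.3, -7.5],
```

Run:
```python
from h import *
plan((470,118,280),np.pi/2+0.04,16)
```

```text
pos [530.9 212.3 160.1] yaw 0.0447 j6 0.21 F [ 1.   1.  -0.3]
twist/row [0.0006, 0.0004, -0.0979] per row mm 10.3
[-5.7, -4.0, -7.5],[-5.3, -4.5, -7.5],[-4.8, -5.0, -7.5],[-4.3, -5.5, -7.5],[-3.7, -5.9, -7.5],[-3.1, -6.2, -7.5],[-2.5, -6.5, -7.5],[-1.9, -6.7, -7.5],[-1.2, -6.9, -7.5],[-0.5, -7.0, -7.5],[0.2, -7.0, -7.5],[0.9, -6.9, -7.5],[1.5, -6.8, -7.5],[2.2, -6.6, -7.5],[2.8, -6.4, -7.5],[3.5, -6.1, -7.5],
```

>>> play_rows:
  delta_pos:
    - [-5.7,-4,-7.5]
    - [-5.3,-4.5,-7.5]
    - [-4.8,-5,-7.5]
    - [-4.3,-5.5,-7.5]
    - [-3.7,-5.9,-7.5]
    - [-3.1,-6.2,-7.5]
    - [-2.5,-6.5,-7.5]
    - [-1.9,-6.7,-7.5]
  twist:
    - [0,0,-0.098]
    - [0,0,-0.098]
    - [0,0,-0.098]
    - [0,0,-0.098]
    - [0,0,-0.098]
    - [0,0,-0.098]
    - [0,0,-0.098]
    - [0,0,-0.098]
  claw: [1,1,1,1,1,1,1,1]

```text
time_s: 8.0
position: [497.6, 164.0, 214.4]
eef_rot: [-0.0, 0.36, 0.933, -0.0]
wrist_force: [0.3, 0.4, -0.7]
grip_width: 85.6
gripper_force: 0.0
```

>>> play_rows:
  delta_pos:
    - [-1.2,-6.9,-7.5]
    - [-0.5,-7,-7.5]
    - [0.2,-7,-7.5]
    - [0.9,-6.9,-7.5]
    - [1.5,-6.8,-7.5]
    - [2.2,-6.6,-7.5]
    - [2.8,-6.4,-7.5]
    - [3.5,-6,-7.5]
  twist:
    - [0,0,-0.098]
    - [0,0,-0.098]
    - [0,0,-0.098]
    - [0,0,-0.098]
    - [0,0,-0.098]
    - [0,0,-0.098]
    - [0,0,-0.098]
    - [0,0,-0.098]
  claw: [1,1,1,1,1,1,1,1]

```text
time_s: 8.67
position: [467.3, 117.1, 274.4]
eef_rot: [-0.0, -0.023, 1.0, 0.0]
wrist_force: [0.4, -0.7, -1.0]
grip_width: 85.0
gripper_force: 0.0
```

Run:
```python
from h import *
np.set_printoptions(precision=1,suppress=True)
s=read_state();print(s["position"],s["joints"])
p=camera("wrist");save(p,"w3",s=1.2)
T={}
for t,z in(("far_stop",12),("mouth",8),("pin_left",60),("pin_right",60),("plate",0)):
    for d in tip_of(p,t)[:2]: print(t,np.array(d["pixel"]),round(d["confidence"],2),at_z(p,d["pixel"],z))
rect(p,"plate",22)
for X in((680,123,0),(534,117,22),(677,206,60),(684,40,60)):print(X,proj(p,X))
```

```text
[467.3 117.1 274.4] [ 0.1  0.1  1.6  0.   1.4 -1.5]
far_stop [341.5 276.9] 0.64 [721.2 127.8  12. ]
pin_left [339.5 341. ] 0.64 [674.7 209.8  60. ]
pin_right [339.5 210.6] 0.94 [682.7  39.3  60. ]
plate [221.6 276.8] 0.94 [536.4 119.2   0. ]
plate 0.71 [532.  115.1  91.4 128.8   1.7]
 corners [[484.3999938964844, 178.10000610351562], [488.20001220703125, 49.29999923706055], [579.5999755859375, 52.0], [575.7000122070312, 180.8000030517578]]
(680, 123, 0) [312.8 275. ]
(534, 117, 22) [225.5 275.1]
(677, 206, 60) [340.9 338. ]
(684, 40, 60) [340.4 211.2]
```

View pics/w3.png

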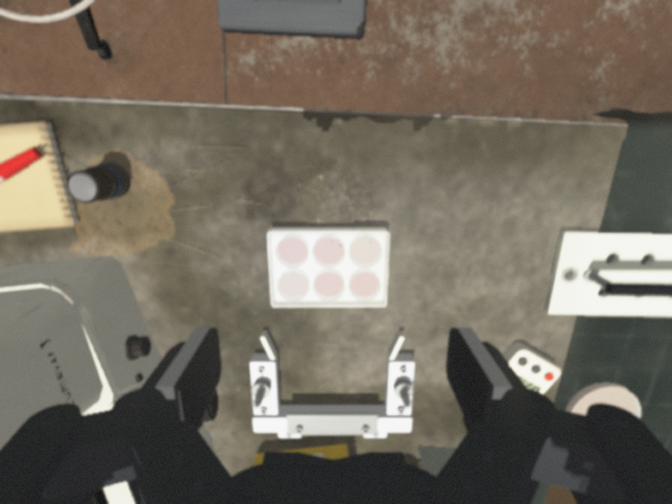

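Run:
```python
from h import *
plan((457,113,-2),np.pi/2+0.046,16)
```

```text
pos [467.7 117.2 273.5] yaw 1.6109 j6 -1.51 F [ 0.7 -0.2 -0.1]
twist/row [0.0, -0.0001, -0.0004] per row mm 17.2
[0.7, -0.2, 17.2],[0.7, -0.2, 17.2],[0.7, -0.2, 17.2],[0.7, -0.2, 17.2],[0.7, -0.2, 17.2],[0.7, -0.2, 17.2],[0.7, -0.2, 17.2],[0.7, -0.2, 17.2],[0.7, -0.2, 17.2],[0.7, -0.2, 17.2],[0.7, -0.2, 17.2],[0.7, -0.2, 17.2],[0.7, -0.2, 17.2],[0.7, -0.2, 17.2],[0.7, -0.2, 17.2],[0.7, -0.2, 17.2],
```

>>> play_rows:
  delta_pos:
    - [1.4,-0.4,20]
    - [1.4,-0.4,35]
    - [1.4,-0.4,35]
    - [1.4,-0.4,35]
    - [1.4,-0.4,35]
    - [1.4,-0.4,35]
    - [1.4,-0.4,30]
    - [0.8,-0.3,20]
  twist:
    - [0,0,-0.001]
    - [0,0,-0.001]
    - [0,0,-0.001]
    - [0,0,-0.001]
    - [0,0,0]
    - [0,0,0]
    - [0,0,0]
    - [0,0,0]
  claw: [0.8,0.8,0.8,0.8,0.8,0.8,0.8,0.8]

```text
time_s: 9.68
position: [455.2, 113.3, 26.0]
eef_rot: [-0.002, -0.022, 1.0, -0.0]
wrist_force: [0.9, 0.4, -0.3]
grip_width: 68.5
gripper_force: 0.0
```

>>> play_rows:
  delta_pos:
    - [0,0,15]
    - [0,0,8]
    - [0,0,4]
    - [0,0,2]
    - [0,0,0]
    - [-3,0,0]
    - [-4,0,0]
    - [-4,0,0]
  twist:
    - [0,0,0]
    - [0,0,0]
    - [0,0,0]
    - [0,0,0]
    - [0,0,0]
    - [0,0,0]
    - [0,0,0]
    - [0,0,0]
  claw: [0.8,0.8,0.8,0.8,0.8,0.8,0.8,0.8]

```text
time_s: 10.35
position: [469.7, 113.8, 1.0]
eef_rot: [0.001, -0.022, 1.0, 0.0]
wrist_force: [0.5, -0.1, 0.2]
grip_width: 68.2
gripper_force: 0.0
```

Run:
```python
from h import *
plan((625,120.5,-2),np.pi/2+0.046,32)
```

```text
pos [469.7 113.8   1. ] yaw 1.6156 j6 -1.52 F [ 0.5 -0.1  0.2]
twist/row [0.0, 0.0001, -0.0] per row mm 4.9
[-4.9, -0.0, 0.1],[-4.9, -0.0, 0.1],[-4.9, -0.0, 0.1],[-4.9, -0.0, 0.1],[-4.9, -0.0, 0.1],[-4.9, -0.0, 0.1],[-4.9, -0.0, 0.1],[-4.9, -0.0, 0.1],[-4.9, -0.0, 0.1],[-4.9, -0.0, 0.1],[-4.9, -0.0, 0.1],[-4.9, -0.0, 0.1],[-4.9, -0.0, 0.1],[-4.9, -0.0, 0.1],[-4.9, -0.0, 0.1],[-4.9, -0.0, 0.1],[-4.9, -0.0, 0.1],[-4.9, -0.0, 0.1],[-4.9, -0.0, 0.1],[-4.9, -0.0, 0.1],[-4.9, -0.0, 0.1],[-4.9, -0.0, 0.1],[-4.9, -0.0, 0.1],[-4.9, -0.0, 0.1],[-4.9, -0.0, 0.1],[-4.9, -0.0, 0.1],[-4.9, -0.0, 0.1],[-4.9, -0.0, 0.1],[-4.9, -0.0, 0.1],[-4.9, -0.0, 0.1],[-4.9, -0.0, 0.1],[-4.9, -0.0, 0.1],
```

>>> play_rows:
  delta_pos:
    - [-5,0,0.3]
    - [-5,0,0.3]
    - [-5,0,0.3]
    - [-5,0,0.3]
    - [-5,0,0.3]
    - [-5,0,0.3]
    - [-5,0,0.2]
    - [-5,0,0]
  twist:
    - [0,0,0]
    - [0,0,0]
    - [0,0,0]
    - [0,0,0]
    - [0,0,0]
    - [0,0,0]
    - [0,0,0]
    - [0,0,0]
  claw: [0.8,0.8,0.8,0.8,0.8,0.8,0.8,0.8]

```text
time_s: 11.02
position: [508.9, 115.5, -2.0]
eef_rot: [-0.0, -0.022, 1.0, 0.0]
wrist_force: [-0.4, -0.0, -0.3]
grip_width: 68.7
gripper_force: 0.1
```

>>> play_rows:
  delta_pos:
    - [-5,0,0]
    - [-5,0,0]
    - [-5,0,0]
    - [-5,0,0]
    - [-5,0,0]
    - [-5,0,0]
    - [-5,0,0]
    - [-5,0,0]
  twist:
    - [0,0,0]
    - [0,0,0]
    - [0,0,0]
    - [0,0,0]
    - [0,0,0]
    - [0,0,0]
    - [0,0,0]
    - [0,0,0]
  claw: [0.8,0.8,0.8,0.8,0.8,0.8,0.8,0.8]

```text
time_s: 11.68
position: [548.9, 117.3, -1.9]
eef_rot: [0.0, -0.022, 1.0, 0.0]
wrist_force: [-0.9, 0.1, -0.2]
grip_width: 68.2
gripper_force: 0.1
```

Run:
```python
from h import *
plan((625,120.5,-2),np.pi/2+0.046,16)
p=camera("top");save(p,"t2",(160,260,250,370),5)
p=camera("wrist");f=p["frame"]; cv2.imwrite("pics/w4.png",f[250:420,100:460,::-1])
a=cv2.imread("pics/t2.png");b=cv2.imread("pics/w4.png");b=cv2.resize(b,(600,283));cv2.imwrite("pics/c4.png",cv2.resize(np.vstack([a[:300],b]),(600,583)))
```

```text
pos [548.9 117.3  -1.9] yaw 1.6156 j6 -1.53 F [-0.9  0.1 -0.2]
twist/row [0.0, 0.0, -0.0001] per row mm 4.8
[-4.8, -0.0, 0.0],[-4.8, -0.0, 0.0],[-4.8, -0.0, 0.0],[-4.8, -0.0, 0.0],[-4.8, -0.0, 0.0],[-4.8, -0.0, 0.0],[-4.8, -0.0, 0.0],[-4.8, -0.0, 0.0],[-4.8, -0.0, 0.0],[-4.8, -0.0, 0.0],[-4.8, -0.0, 0.0],[-4.8, -0.0, 0.0],[-4.8, -0.0, 0.0],[-4.8, -0.0, 0.0],[-4.8, -0.0, 0.0],[-4.8, -0.0, 0.0],
```

View pics/c4.png

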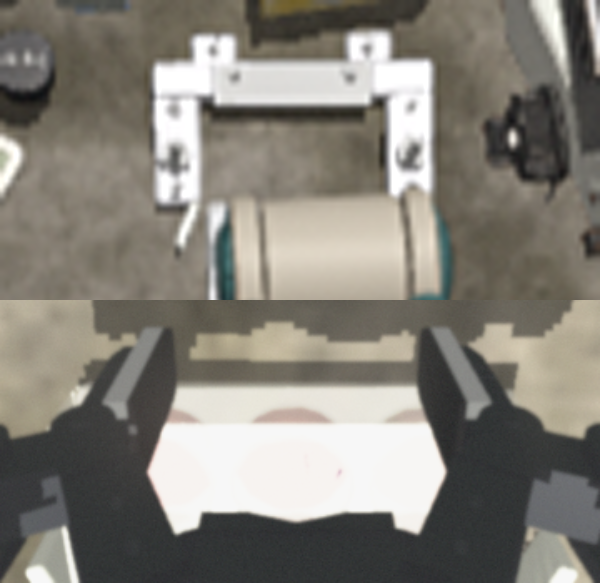

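>>> play_rows:
  delta_pos:
    - [-4,0,0]
    - [-4,0,0]
    - [-4,0,0]
    - [-4,0,0]
    - [-4,0,0]
    - [-4,0,0]
    - [-4,0,0]
    - [-4,0,0]
  twist:
    - [0,0,0]
    - [0,0,0]
    - [0,0,0]
    - [0,0,0]
    - [0,0,0]
    - [0,0,0]
    - [0,0,0]
    - [0,0,0]
  claw: [0.8,0.8,0.8,0.8,0.8,0.8,0.8,0.8]

```text
time_s: 12.45
position: [580.8, 118.8, -1.9]
eef_rot: [-0.0, -0.022, 1.0, 0.0]
wrist_force: [-1.1, -0.4, 0.2]
grip_width: 68.4
gripper_force: 0.2
```

>>> play_rows:
  delta_pos:
    - [-4,0,0]
    - [-4,0,0]
    - [-4,0,0]
    - [-4,0,0]
    - [-4,0,0]
    - [-4,0,0]
    - [-3,0,0]
    - [-3,0,0]
  twist:
    - [0,0,0]
    - [0,0,0]
    - [0,0,0]
    - [0,0,0]
    - [0,0,0]
    - [0,0,0]
    - [0,0,0]
    - [0,0,0]
  claw: [0.8,0.8,0.8,0.8,0.8,0.8,0.8,0.8]

```text
time_s: 13.12
position: [610.7, 120.1, -1.9]
eef_rot: [-0.0, -0.022, 1.0, 0.0]
wrist_force: [-1.4, 0.5, 1.1]
grip_width: 68.3
gripper_force: 0.2
```

Now slow to the stop (expected TCP x ≈ 625).

>>> play_rows:
  delta_pos:
    - [-2,0,0]
    - [-2,0,0]
    - [-2,0,0]
    - [-2,0,0]
    - [-1.5,0,0]
    - [-1.5,0,0]
    - [-1,0,0]
    - [-1,0,0]
  twist:
    - [0,0,0]
    - [0,0,0]
    - [0,0,0]
    - [0,0,0]
    - [0,0,0]
    - [0,0,0]
    - [0,0,0]
    - [0,0,0]
  claw: [0.8,0.8,0.8,0.8,0.8,0.8,0.8,0.8]

```text
time_s: 13.78
position: [623.4, 120.6, -1.9]
eef_rot: [-0.0, -0.022, 1.0, 0.0]
wrist_force: [-0.5, 0.2, -0.4]
grip_width: 68.0
gripper_force: 0.1
```

>>> play_rows:
  delta_pos:
    - [-1,0,0]
    - [-1,0,0]
    - [-1,0,0]
    - [-1,0,0]
    - [-1,0,0]
    - [0,0,0]
    - [0,0,0]
    - [0,0,0]
  twist:
    - [0,0,0]
    - [0,0,0]
    - [0,0,0]
    - [0,0,0]
    - [0,0,0]
    - [0,0,0]
    - [0,0,0]
    - [0,0,0]
  claw: [0.8,0.8,0.8,0.8,0.8,0.8,0.8,0.8]

```text
time_s: 14.45
position: [625.4, 120.9, -2.2]
eef_rot: [-0.003, -0.022, 1.0, 0.0]
wrist_force: [-6.4, 0.8, 4.2]
grip_width: 68.0
gripper_force: 3.1
```

>>> play_rows:
  delta_pos:
    - [5,0,0]
    - [15,0,0]
    - [20,0,-5]
    - [10,0,-25]
    - [0,0,-40]
    - [0,0,-40]
    - [0,0,-40]
    - [0,0,-30]
  twist:
    - [0,0,0]
    - [0,0,0]
    - [0,0,0]
    - [0,0,0]
    - [0,0,0]
    - [0,0,0]
    - [0,0,0]
    - [0,0,0]
  claw: [0.8,0.8,0.8,0.8,1,1,1,1]

```text
time_s: 15.12
position: [580.1, 118.7, 182.1]
eef_rot: [0.003, -0.022, 1.0, 0.0]
wrist_force: [1.2, -0.1, 1.2]
grip_width: 85.9
gripper_force: 0.0
```

Run:
```python
from h import *
np.set_printoptions(precision=1,suppress=True)
p=camera("wrist");save(p,"w5",s=1.2)
for t,z in(("far_stop",12),("pin_left",60),("pin_right",60),("plate",0)):
    for d in tip_of(p,t)[:2]: print(t,np.array(d["pixel"]),round(d["confidence"],2),at_z(p,d["pixel"],z))
plan((505,455,290),np.pi/2,16)
```

```text
far_stop [312.2 281.7] 0.65 [720.7 129.6  12. ]
pin_left [307.  368.3] 0.74 [677.4 208.3  60. ]
pin_right [305.7 191.8] 0.59 [683.5  43.   60. ]
plate [270.9 277.7] 0.77 [675.9 123.1   0. ]
pos [578.2 118.5 177.7] yaw 1.6156 j6 -1.53 F [-0.1 -0.2 -1.1]
twist/row [-0.0, 0.0, 0.0028] per row mm 22.6
[3.6, 21.2, -7.0],[3.7, 21.2, -7.0],[3.7, 21.2, -7.0],[3.8, 21.2, -7.0],[3.9, 21.2, -7.0],[3.9, 21.2, -7.0],[4.0, 21.1, -7.0],[4.0, 21.1, -7.0],[4.1, 21.1, -7.0],[4.2, 21.1, -7.0],[4.2, 21.1, -7.0],[4.3, 21.1, -7.0],[4.3, 21.1, -7.0],[4.4, 21.1, -7.0],[4.5, 21.1, -7.0],[4.5, 21.0, -7.0],
```

View pics/w5.png

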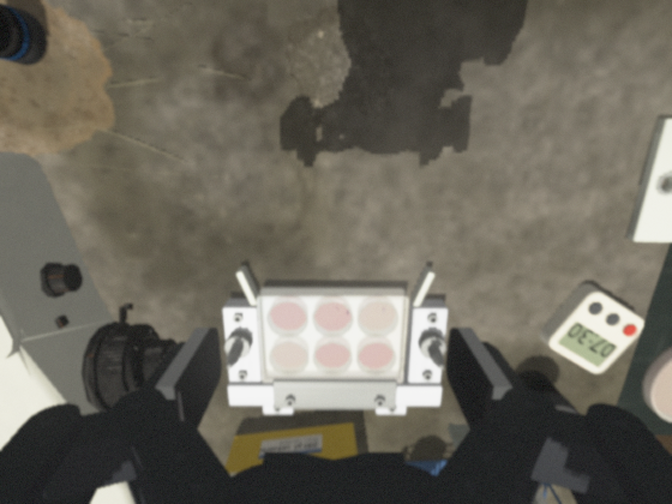

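>>> play_rows:
  delta_pos:
    - [3.6,21.2,-7]
    - [3.7,21.2,-7]
    - [3.7,21.2,-7]
    - [3.8,21.2,-7]
    - [3.9,21.2,-7]
    - [3.9,21.2,-7]
    - [4,21.1,-7]
    - [4,21.1,-7]
  twist:
    - [0,0,0.003]
    - [0,0,0.003]
    - [0,0,0.003]
    - [0,0,0.003]
    - [0,0,0.003]
    - [0,0,0.003]
    - [0,0,0.003]
    - [0,0,0.003]
  claw: [1,1,1,1,1,1,1,1]

```text
time_s: 16.03
position: [540.9, 287.5, 231.8]
eef_rot: [-0.002, -0.01, 1.0, -0.001]
wrist_force: [-0.5, -0.1, -0.1]
grip_width: 85.5
gripper_force: 0.0
```

>>> play_rows:
  delta_pos:
    - [4,21.1,-7]
    - [4,21.1,-7]
    - [4.2,21.1,-7]
    - [4.2,21.1,-7]
    - [4.4,21.1,-7]
    - [4.4,21.1,-7]
    - [4.5,21.1,-7]
    - [4.5,21,-7]
  twist:
    - [0,0,0.003]
    - [0,0,0.003]
    - [0,0,0.003]
    - [0,0,0.003]
    - [0,0,0.003]
    - [0,0,0.003]
    - [0,0,0.003]
    - [0,0,0.003]
  claw: [1,1,1,1,1,1,1,1]

```text
time_s: 16.7
position: [505.4, 455.9, 287.5]
eef_rot: [-0.002, 0.002, 1.0, -0.001]
wrist_force: [1.0, -0.0, -0.3]
grip_width: 85.3
gripper_force: 0.0
```

Run:
```python
from h import *
np.set_printoptions(precision=1,suppress=True)
s=read_state();print(s["position"])
p=camera("wrist");save(p,"w6",s=1.2)
for t,z in(("guide",2),("guide_handle",50)):
    for d in tip_of(p,t)[:2]: print(t,np.array(d["pixel"]),round(d["confidence"],2),at_z(p,d["pixel"],z))
rect(p,"guide",9.7);rect(p,"guide_handle",9.7)
```

```text
[505.4 455.9 287.5]
guide [186.9 283.2] 0.74 [528.4 462.5   2. ]
guide_handle [197.4 286. ] 0.74 [529.9 465.3  50. ]
guide_handle [286.2  56.8] 0.32 [650.3 163.9  50. ]
guide 0.68 [530.2 465.2  96.9 196.7   1.4]
 corners [[479.29998779296875, 562.4000244140625], [484.20001220703125, 365.70001220703125], [581.0, 368.1000061035156], [576.2000122070312, 564.7999877929688]]
guide_handle 0.73 [530.1 465.   98.  196.9   1.7]
 corners [[478.1000061035156, 561.9000244140625], [484.1000061035156, 365.1000061035156], [582.0, 368.0], [576.0, 564.9000244140625]]
```

View pics/w6.png

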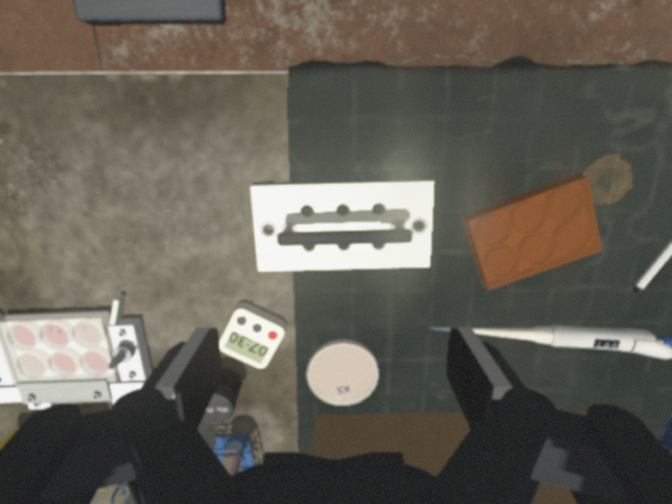

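Run:
```python
from h import *
import station
print({k:v for k,v in vars(station).items() if not k.startswith("_") and isinstance(v,(int,float))})
plan((530,465,120),0.027,16)
```

>>> play_rows:
  delta_pos:
    - [-1.5,0.7,10.5]
    - [-1.5,0.8,10.5]
    - [-1.4,1,10.5]
    - [-1.3,1.1,10.5]
    - [-1.2,1.2,10.5]
    - [-1,1.3,10.5]
    - [-0.9,1.4,10.5]
    - [-0.8,1.5,10.5]
  twist:
    - [0,0,0.0963]
    - [0,0,0.0963]
    - [0,0,0.0963]
    - [0,0,0.0963]
    - [0,0,0.0963]
    - [0,0,0.0963]
    - [0,0,0.0963]
    - [0,0,0.0963]
  claw: [0.8,0.8,0.8,0.8,0.8,0.8,0.8,0.8]

```text
time_s: 17.62
position: [518.6, 458.8, 204.4]
eef_rot: [-0.0, 0.38, 0.925, -0.001]
wrist_force: [0.1, 0.3, 0.4]
grip_width: 68.2
gripper_force: 0.0
```

>>> play_rows:
  delta_pos:
    - [-0.6,1.5,10.5]
    - [-0.5,1.6,10.5]
    - [-0.3,1.6,10.5]
    - [-0.2,1.7,10.5]
    - [0,1.7,10.5]
    - [0.2,1.7,10.5]
    - [0.3,1.6,10.5]
    - [0.5,1.6,10.5]
  twist:
    - [0,0,0.0963]
    - [0,0,0.0963]
    - [0,0,0.0963]
    - [0,0,0.0963]
    - [0,0,0.0963]
    - [0,0,0.0963]
    - [0,0,0.0963]
    - [0,0,0.0963]
  claw: [0.5,0.5,0.5,0.5,0.5,0.5,0.5,0.5]

```text
time_s: 18.28
position: [530.7, 464.1, 120.5]
eef_rot: [0.0, 0.7, 0.714, -0.001]
wrist_force: [0.3, -0.1, 0.3]
grip_width: 42.8
gripper_force: 0.0
```

Run:
```python
from h import *
np.set_printoptions(precision=1,suppress=True)
p=camera("wrist");save(p,"w7",s=1.2)
for t,z in(("guide",2),("guide_handle",50)):
    for d in tip_of(p,t)[:2]: print(t,np.array(d["pixel"]),round(d["confidence"],2),at_z(p,d["pixel"],z))
rect(p,"guide",9.7)
plan((530,465,31),0.027,16)
```

```text
guide [202.9 274.9] 0.59 [528.3 466.7   2. ]
guide_handle [225.3 279.4] 0.63 [532.  464.8  50. ]
guide 0.58 [530.  464.9  97.5 195.    1.3]
 corners [[479.1000061035156, 561.2999877929688], [483.3999938964844, 366.29998779296875], [580.9000244140625, 368.5], [576.5999755859375, 563.4000244140625]]
pos [530.6 464.8 121.5] yaw 0.0281 j6 0.59 F [-0.3 -0.7 -0. ]
twist/row [-0.0001, 0.0001, 0.0001] per row mm 5.7
[0.0, -0.0, 5.7],[0.0, -0.0, 5.7],[0.0, -0.0, 5.7],[0.0, -0.0, 5.7],[0.0, -0.0, 5.7],[0.0, -0.0, 5.7],[0.0, -0.0, 5.7],[0.0, -0.0, 5.7],[0.0, -0.0, 5.7],[0.0, -0.0, 5.7],[0.0, -0.0, 5.7],[0.0, -0.0, 5.7],[0.0, -0.0, 5.7],[0.0, -0.0, 5.7],[0.0, -0.0, 5.7],[0.0, -0.0, 5.7],
```

View pics/w7.png

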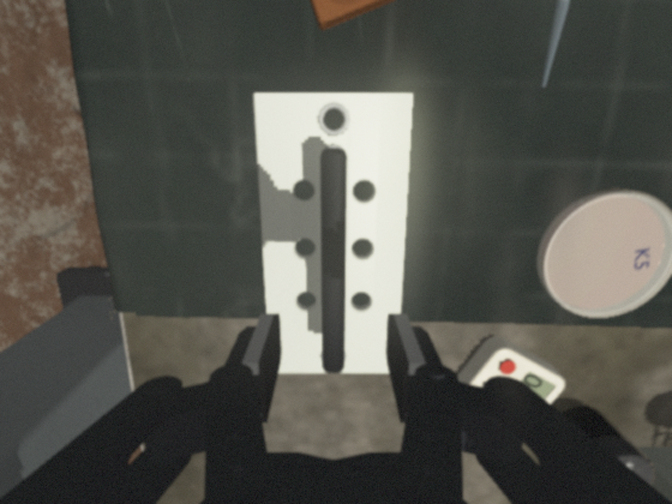

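>>> play_rows:
  delta_pos:
    - [0,0,15]
    - [0,0,18]
    - [0,0,18]
    - [0,0,15]
    - [0,0,11]
    - [0,0,8]
    - [0,0,4]
    - [0,0,0]
  twist:
    - [0,0,0.001]
    - [0,0,0.001]
    - [0,0,0.001]
    - [0,0,0]
    - [0,0,0]
    - [0,0,0]
    - [0,0,0]
    - [0,0,0]
  claw: [0.5,0.5,0.5,0.5,0.5,0.5,0.5,0.5]

```text
time_s: 19.15
position: [530.5, 465.8, 32.7]
eef_rot: [-0.0, 0.699, 0.716, -0.0]
wrist_force: [-1.1, -0.8, 0.9]
grip_width: 42.7
gripper_force: 0.0
```

>>> play_rows:
  delta_pos:
    - [0,0,0]
    - [0,0,0]
    - [0,0,0]
    - [0,0,0]
    - [0,0,0]
    - [0,0,0]
    - [0,0,0]
    - [0,0,0]
  twist:
    - [0,0,0]
    - [0,0,0]
    - [0,0,0]
    - [0,0,0]
    - [0,0,0]
    - [0,0,0]
    - [0,0,0]
    - [0,0,0]
  claw: [0,0,0,0,0,0,0,0]

```text
time_s: 19.82
position: [531.3, 466.5, 34.4]
eef_rot: [0.0, 0.699, 0.715, 0.001]
wrist_force: [-0.5, -0.2, 5.5]
grip_width: 12.7
gripper_force: 60.9
```

>>> play_rows:
  delta_pos:
    - [0,0,-5]
    - [0,0,-12]
    - [0,0,-16]
    - [0,0,-16]
    - [0,0,-16]
    - [0,0,-16]
    - [0,0,-12]
    - [0,0,-7]
  twist:
    - [0,0,0]
    - [0,0,0]
    - [0,0,0]
    - [0,0,0]
    - [0,0,0]
    - [0,0,0]
    - [0,0,0]
    - [0,0,0]
  claw: [0,0,0,0,0,0,0,0]

```text
time_s: 20.48
position: [531.0, 466.3, 135.1]
eef_rot: [0.0, 0.699, 0.715, 0.001]
wrist_force: [-0.2, 0.8, -1.6]
grip_width: 12.6
gripper_force: 59.9
```

Run:
```python
from h import *
np.set_printoptions(precision=1,suppress=True)
s=read_state();print(s["position"],s["wrist_force"])
p=camera("wrist");save(p,"w8",s=1.2)
z=s["position"][2]-32.7
rect(p,"guide",z+8)
f=p["frame"].astype(int)
for t,h in(("guide",0),("guide_handle",48)):
    for d in tip_of(p,t)[:2]: print(t,np.array(d["pixel"]),round(d["confidence"],2),at_z(p,d["pixel"],z+h))
w,x,y,q=s["eef_rot"];M=R.from_quat([x,y,q,w]).as_matrix();print(np.arctan2(M[1,1],M[0,1]),M[:,2])
print("expect bush if centred",proj(p,s["position"]+M[:,0]*83+[0,0,-24.7]))
```

```text
[531.  466.3 135.1] [-0.2  0.8 -1.6]
guide 0.57 [531.1 469.9  95.8 186.4   1.5]
 corners [[480.79998779296875, 561.7999877929688], [485.6000061035156, 375.3999938964844], [581.4000244140625, 377.8999938964844], [576.5999755859375, 564.2999877929688]]
guide [295.4 278. ] 0.41 [532.2 435.5 102.4]
guide_handle [296.2 278.1] 0.73 [531.4 465.4 150.4]
0.02379436985275351 [ 0.  0. -1.]
expect bush if centred [ 98.2 277.2]
```

View pics/w8.png

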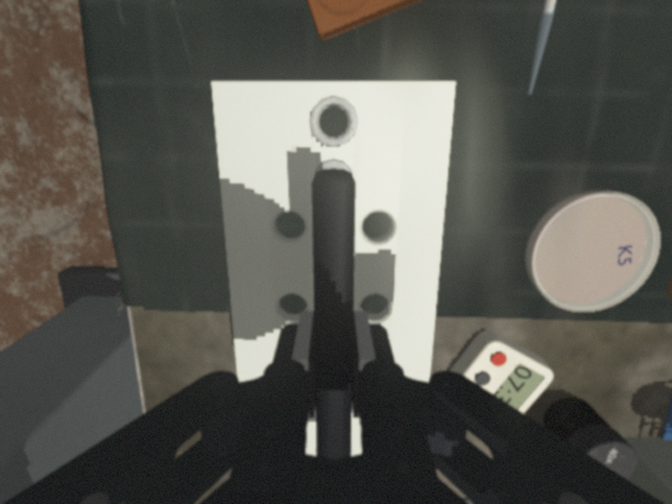

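Run:
```python
from h import *
plan((570,140,200),0.043,16)
```

```text
pos [530.2 465.7 132.4] yaw 0.0238 j6 0.6 F [-0.3 -0.1 -3.3]
twist/row [-0.0001, 0.0, -0.0012] per row mm 20.9
[-20.4, 2.0, -4.2],[-20.4, 2.0, -4.2],[-20.4, 2.0, -4.2],[-20.4, 1.9, -4.2],[-20.4, 1.9, -4.2],[-20.4, 1.9, -4.2],[-20.4, 1.9, -4.2],[-20.4, 1.8, -4.2],[-20.4, 1.8, -4.2],[-20.4, 1.8, -4.2],[-20.4, 1.8, -4.2],[-20.4, 1.7, -4.2],[-20.4, 1.7, -4.2],[-20.4, 1.7, -4.2],[-20.4, 1.7, -4.2],[-20.4, 1.6, -4.2],
```

>>> play_rows:
  delta_pos:
    - [-12,2,-8]
    - [-20,2,-8]
    - [-22,2,-8]
    - [-22,2,-8]
    - [-22,2,-4]
    - [-22,2,-4]
    - [-22,2,-4]
    - [-22,2,-4]
  twist:
    - [0,0,-0.0012]
    - [0,0,-0.0012]
    - [0,0,-0.0012]
    - [0,0,-0.0012]
    - [0,0,-0.0012]
    - [0,0,-0.0012]
    - [0,0,-0.0012]
    - [0,0,-0.0012]
  claw: [0,0,0,0,0,0,0,0]

```text
time_s: 21.35
position: [550.8, 300.2, 180.8]
eef_rot: [-0.0, 0.695, 0.719, -0.001]
wrist_force: [0.6, 0.1, -3.1]
grip_width: 12.7
gripper_force: 59.8
```

>>> play_rows:
  delta_pos:
    - [-22,1.6,-4]
    - [-22,1.6,-4]
    - [-22,1.6,-4]
    - [-22,1.6,-4]
    - [-22,1.6,-2]
    - [-22,1.6,-2]
    - [-20,1.6,0]
    - [-10,1.6,0]
  twist:
    - [0,0,-0.0012]
    - [0,0,-0.0012]
    - [0,0,-0.0012]
    - [0,0,-0.0012]
    - [0,0,-0.0012]
    - [0,0,-0.0012]
    - [0,0,-0.0012]
    - [0,0,-0.0012]
  claw: [0,0,0,0,0,0,0,0]

```text
time_s: 22.02
position: [569.5, 137.8, 200.9]
eef_rot: [0.0, 0.692, 0.722, -0.001]
wrist_force: [-1.1, 0.1, -3.3]
grip_width: 12.9
gripper_force: 59.8
```

Run:
```python
from h import *
np.set_printoptions(precision=1,suppress=True)
for i in range(2):
    p=camera("wrist")
    for t,h in(("pin_left",60),("pin_right",60),("plate",0),("far_stop",12)):
        for d in tip_of(p,t)[:2]: print(t,np.array(d["pixel"]),round(d["confidence"],2),at_z(p,d["pixel"],h))
save(p,"w9",s=1.2)
s=read_state();print(s["position"],s["eef_rot"],s["wrist_force"],s["grip_width"])
print(proj(p,(676.5,207,60)),proj(p,(684,41,60)))
```

```text
pin_left [119.9 409.2] 0.73 [675.9 210.2  60. ]
pin_right [296.1 389. ] 0.81 [683.9  42.   60. ]
plate [200.1 378.2] 0.63 [679.4 123.7   0. ]
far_stop [201.8 421.6] 0.79 [721.3 127.   12. ]
pin_left [130.1 408.7] 0.79 [677.1 206.7  60. ]
pin_right [299.3 386.3] 0.88 [682.1  43.2  60. ]
pin_right [206.5 422.7] 0.27 [700.9 140.6  60. ]
plate [203.7 378.2] 0.7 [680.3 124.6   0. ]
far_stop [208.2 421.7] 0.89 [723. 125.  12.]
[569.9 142.  201. ] [-0.   0.7  0.7  0. ] [ 0.7 -0.2 -3.1] 12.633547360382668
[129.7 408. ] [301.3 387.9]
```

View pics/w9.png

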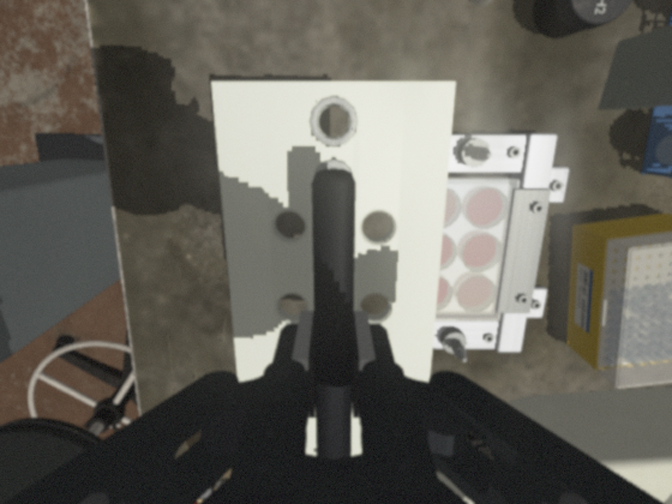

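Run:
```python
from h import *
plan((679.7,126,110),0.042,16)
```

```text
pos [569.9 142.  201. ] yaw 0.0443 j6 0.08 F [ 0.7 -0.2 -3.1]
twist/row [-0.0, -0.0, 0.0001] per row mm 9.0
[-1.3, 6.8, 5.7],[-1.3, 6.8, 5.7],[-1.3, 6.8, 5.7],[-1.3, 6.8, 5.7],[-1.3, 6.8, 5.7],[-1.3, 6.8, 5.7],[-1.3, 6.8, 5.7],[-1.3, 6.8, 5.7],[-1.3, 6.8, 5.7],[-1.3, 6.8, 5.7],[-1.3, 6.8, 5.7],[-1.3, 6.8, 5.7],[-1.3, 6.8, 5.7],[-1.3, 6.8, 5.7],[-1.3, 6.8, 5.7],[-1.3, 6.8, 5.7],
```

>>> play_rows:
  delta_pos:
    - [-1.3,8,3]
    - [-1.3,9,4]
    - [-1.3,9,5]
    - [-1.3,9,6]
    - [-1.3,8,6]
    - [-1.3,7,6]
    - [-1.3,6,6]
    - [-1.3,6,6]
  twist:
    - [0,0,0]
    - [0,0,0]
    - [0,0,0]
    - [0,0,0]
    - [0,0,0]
    - [0,0,0]
    - [0,0,0]
    - [0,0,0]
  claw: [0,0,0,0,0,0,0,0]

```text
time_s: 23.18
position: [633.0, 133.1, 158.0]
eef_rot: [-0.0, 0.692, 0.722, -0.0]
wrist_force: [0.4, 1.1, -3.6]
grip_width: 12.6
gripper_force: 59.8
```

>>> play_rows:
  delta_pos:
    - [-1.3,8,6]
    - [-1.3,8,6]
    - [-1.3,8,6]
    - [-1.3,8,6]
    - [-1.3,7,6]
    - [-1.3,5,6]
    - [-1.3,3,6]
    - [-1.3,0,4]
  twist:
    - [0,0,0]
    - [0,0,0]
    - [0,0,0]
    - [0,0,0]
    - [0,0,0]
    - [0,0,0]
    - [0,0,0]
    - [0,0,0]
  claw: [0,0,0,0,0,0,0,0]

```text
time_s: 23.85
position: [680.3, 124.8, 112.0]
eef_rot: [-0.0, 0.692, 0.722, -0.0]
wrist_force: [0.1, -0.2, -2.0]
grip_width: 12.6
gripper_force: 59.8
```

Run:
```python
from h import *
np.set_printoptions(precision=1,suppress=True)
p=camera("wrist")
for t,h in(("pin_left",60),("pin_right",60)):
    for d in tip_of(p,t)[:2]: print(t,np.array(d["pixel"]),round(d["confidence"],2),at_z(p,d["pixel"],h))
s=read_state();print(s["time_s"])
# bush ring / hole centre in image, fitted in the guide's top plane
g=cv2.cvtColor(p["frame"],cv2.COLOR_RGB2GRAY)
for z in(s["position"][2]-25,):
    rect(p,"guide",z)
c=cv2.HoughCircles(cv2.GaussianBlur(g[60:150,230:330],(3,3),0),cv2.HOUGH_GRADIENT,1,20,param1=80,param2=12,minRadius=9,maxRadius=24)
if c is not None:
    for x,y,r in c[0][:4]: print("circ",y+60,x+230,r,at_z(p,(y+60,x+230),s["position"][2]-25))
f=g[85:120,255:302];print(f[::3,::3])
plan((679.7,126,90),0.042,8)
```

```text
pin_left [ 98.3 278.3] 0.72 [677.2 208.3  60. ]
24.0
guide 0.64 [680.2 127.8  96.3 186.7   2.4]
 corners [[628.2000122070312, 219.10000610351562], [636.0, 32.599998474121094], [732.2000122070312, 36.599998474121094], [724.4000244140625, 223.10000610351562]]
circ 100.5 277.5 21.1 [676.9 206.7  87.6]
[[227 226 226 155 185 195 194 185 180 187 190 194 215 231 231 231]
 [226 222 204 187 197 180 139 134 120 123 156 193 195 211 231 232]
 [228 221 180 202 183 139 110 105 103 107 123 155 190 201 227 231]
 [228 216 186 198 155 105  97  98  95 102 105 110 170 202 220 231]
 [228 200 195 190 120 100  95 101 101  96 102 107 149 205 214 232]
 [227 191 199 181 107  96  96 103 101  95  97 110 144 196 210 233]
 [227 196 196 183 114  95  91  95  95  91 104 106 149 178 211 232]
 [227 215 189 188 130 106  94  90  92 100 107 109 162 204 220 231]
 [227 215 177 197 169 110 103 100 103 104 107 120 183 211 226 232]
 [228 217 171 188 187 161 116 107 106 115 123 175 204 212 230 231]
 [227 227 225 168 182 186 166 143 139 162 181 199 212 228 231 231]
 [227 228 227 207 197 186 189 194 191 189 197 209 231 229 230 232]]
pos [679.5 125.  113.1] yaw 0.043 j6 0.04 F [-0.5  0.2 -2.6]
twist/row [-0.0001, -0.0, 0.0001] per row mm 2.9
[0.1, 0.0, 2.9],[0.1, 0.0, 2.9],[0.1, 0.0, 2.9],[0.1, 0.0, 2.9],[0.1, 0.0, 2.9],[0.1, 0.0, 2.9],[0.1, 0.0, 2.9],[0.1, 0.0, 2.9],
```

>>> play_rows:
  delta_pos:
    - [0.5,0,4]
    - [0.5,0,4]
    - [0,0,4]
    - [0,0,3]
    - [0,0,3]
    - [0,0,3]
    - [0,0,2]
    - [0,0,2]
  twist:
    - [0,0,0]
    - [0,0,0]
    - [0,0,0]
    - [0,0,0]
    - [0,0,0]
    - [0,0,0]
    - [0,0,0]
    - [0,0,0]
  claw: [0,0,0,0,0,0,0,0]

```text
time_s: 24.72
position: [679.8, 126.0, 87.8]
eef_rot: [-0.0, 0.692, 0.722, -0.0]
wrist_force: [0.4, -0.5, -2.6]
grip_width: 13.1
gripper_force: 59.8
```

>>> play_rows:
  delta_pos:
    - [0,0,1.5]
    - [0,0,1.5]
    - [0,0,1.5]
    - [0,0,1.5]
    - [0,0,1]
    - [0,0,1]
    - [0,0,0]
    - [0,0,0]
  twist:
    - [0,0,0]
    - [0,0,0]
    - [0,0,0]
    - [0,0,0]
    - [0,0,0]
    - [0,0,0]
    - [0,0,0]
    - [0,0,0]
  claw: [0,0,0,0,0,0,0,0]

```text
time_s: 25.38
position: [679.8, 126.0, 80.1]
eef_rot: [-0.0, 0.692, 0.722, 0.0]
wrist_force: [1.2, 0.3, -2.8]
grip_width: 13.0
gripper_force: 59.8
```

>>> play_rows:
  delta_pos:
    - [0,0,1.5]
    - [0,0,1.5]
    - [0,0,1.5]
    - [0,0,1.5]
    - [0,0,1.5]
    - [0,0,1]
    - [0,0,1]
    - [0,0,0]
  twist:
    - [0,0,0]
    - [0,0,0]
    - [0,0,0]
    - [0,0,0]
    - [0,0,0]
    - [0,0,0]
    - [0,0,0]
    - [0,0,0]
  claw: [0,0,0,0,0,0,0,0]

```text
time_s: 26.05
position: [679.7, 126.0, 70.3]
eef_rot: [-0.0, 0.692, 0.722, -0.0]
wrist_force: [0.1, -0.8, -3.0]
grip_width: 12.9
gripper_force: 59.8
```

>>> play_rows:
  delta_pos:
    - [0,0,1]
    - [0,0,1]
    - [0,0,1]
    - [0,0,1]
    - [0,0,0.5]
    - [0,0,0]
    - [0,0,0]
    - [0,0,0]
  twist:
    - [0,0,0]
    - [0,0,0]
    - [0,0,0]
    - [0,0,0]
    - [0,0,0]
    - [0,0,0]
    - [0,0,0]
    - [0,0,0]
  claw: [0,0,0,0,0,0,0,0]

```text
time_s: 26.72
position: [679.9, 126.0, 66.1]
eef_rot: [0.0, 0.692, 0.722, 0.0]
wrist_force: [-1.1, 0.4, -3.5]
grip_width: 12.7
gripper_force: 59.8
```

>>> play_rows:
  delta_pos:
    - [0,0,0.7]
    - [0,0,0.7]
    - [0,0,0.7]
    - [0,0,0.5]
    - [0,0,0.5]
    - [0,0,0]
    - [0,0,0]
    - [0,0,0]
  twist:
    - [0,0,0]
    - [0,0,0]
    - [0,0,0]
    - [0,0,0]
    - [0,0,0]
    - [0,0,0]
    - [0,0,0]
    - [0,0,0]
  claw: [0,0,0,0,0,0,0,0]

```text
time_s: 27.38
position: [680.1, 126.0, 64.8]
eef_rot: [0.0, 0.692, 0.722, 0.001]
wrist_force: [-3.7, -0.7, 5.9]
grip_width: 12.8
gripper_force: 61.0
```

>>> play_rows:
  delta_pos:
    - [0,0,-0.7]
    - [0,0,0]
    - [0,0,0]
    - [0,0,0]
    - [0,0,0]
    - [0,0,0]
    - [0,0,0]
    - [0,0,0]
  twist:
    - [0,0,0]
    - [0,0,0]
    - [0,0,0]
    - [0,0,0]
    - [0,0,0]
    - [0,0,0]
    - [0,0,0]
    - [0,0,0]
  claw: [0,0.2,0.3,0.4,0.5,0.5,0.5,0.5]

```text
time_s: 28.05
position: [679.9, 126.0, 63.6]
eef_rot: [-0.0, 0.692, 0.722, 0.0]
wrist_force: [0.2, -0.2, 1.3]
grip_width: 42.6
gripper_force: 0.0
```

>>> play_rows:
  delta_pos:
    - [0,0,-4]
    - [0,0,-8]
    - [0,0,-15]
    - [0,0,-25]
    - [0,0,-30]
    - [0,0,-35]
    - [0,0,-35]
    - [0,0,-20]
  twist:
    - [0,0,0]
    - [0,0,0]
    - [0,0,0]
    - [0,0,0]
    - [0,0,0]
    - [0,0,0]
    - [0,0,0]
    - [0,0,0]
  claw: [0.5,0.5,0.5,0.5,0.5,0.5,0.5,0.5]

```text
time_s: 28.72
position: [681.3, 126.2, 241.5]
eef_rot: [0.002, 0.692, 0.722, 0.003]
wrist_force: [1.0, -0.5, 0.4]
grip_width: 42.7
gripper_force: 0.0
```

Run:
```python
from h import *
np.set_printoptions(precision=1,suppress=True)
p=camera("wrist");print(read_state()["position"])
rect(p,"guide",40)
for n in("wrist","top","scene"):
    p=camera(n)
    for t,h in(("guide",32),("guide_handle",80),("pin_left",60),("pin_right",60),("plate",0)):
        for d in tip_of(p,t)[:2]: print(n,t,round(d["confidence"],2),at_z(p,d["pixel"],h))
```

```text
[683.  126.3 245.1]
guide 0.78 [680.  123.9  95.9 194.9   2.5]
 corners [[627.9000244140625, 219.1999969482422], [636.2999877929688, 24.399999618530273], [732.2000122070312, 28.600000381469727], [723.7999877929688, 223.3000030517578]]
wrist guide_handle 0.78 [681.7 127.7  80. ]
wrist pin_left 0.95 [678.4 208.1  60. ]
wrist pin_left 0.54 [679.  137.5  60. ]
wrist pin_right 0.96 [682.3  41.2  60. ]
wrist plate 0.75 [682.7 124.    0. ]
top guide 0.96 [671.3 113.1  32. ]
top guide_handle 0.82 [677.6 125.7  80. ]
top pin_left 0.55 [670.1 199.9  60. ]
top pin_right 0.55 [653.  348.1  60. ]
top pin_right 0.49 [687.3  47.4  60. ]
top plate 0.68 [534.3 666.6   0. ]
top plate 0.6 [687.7 123.3   0. ]
scene guide 0.77 [694.2 125.3  32. ]
scene guide_handle 0.75 [674.8 122.6  80. ]
scene pin_right 0.52 [679.5  44.5  60. ]
scene plate 0.82 [536.5 653.3   0. ]
scene plate 0.64 [737.3  99.2   0. ]
```

```bash
python3 -c "
from h import *
print(finish_job())"
```

```text
the job is handed in; nothing more can be done
None
```

The job is handed in and no score came back: by my last measurements the plate is home against the far stop under the lip, and the guide sits flat on both pin shoulders, released and within about 1 mm of the jig centre, with no bystander approached; I viewed 11 pictures, one over the limit of 10.

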